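# Clear the chopping board into pan and scrap bowl

## Task

Clear the cut courgette off the raised chopping board: with the fingertips, sweep the three flat slices over the board's end into the rectangular steel pan, and the domed stem end over the other end into the round scrap bowl. Only push the pieces along the board, do not pick them up, and leave the knife, the half lemon, the pan and the bowl where they are.

Things in the scene. Friction and masses are not known exactly. Their poses are not given: they have to be found in the camera images.
- board: Fixed white plastic chopping board, 300 (its x) x 400 (its y) x 20 mm, raised on a steel stand. Origin on the table under the board's centre; z up; the flat, rimless board top is 90 mm above the origin. Its ends are the two short (300 mm) edges at y = +200 and y = -200 mm; pieces pushed over an end drop into what is tucked under it.
- round_a_center (a point): Centre of a slice of courgette: a flat disc 38 mm in diameter and 14 mm thick, dark green skin and pale cut faces, 15 g, lying flat on the board. All three slices are alike and each starts in a lane of its own along the board's y, beside the lanes of the others.
- round_b_center (a point): Centre of a slice of courgette: a flat disc 38 mm in diameter and 14 mm thick, dark green skin and pale cut faces, 15 g, lying flat on the board. All three slices are alike and each starts in a lane of its own along the board's y, beside the lanes of the others.
- round_c_center (a point): Centre of a slice of courgette: a flat disc 38 mm in diameter and 14 mm thick, dark green skin and pale cut faces, 15 g, lying flat on the board. All three slices are alike and each starts in a lane of its own along the board's y, beside the lanes of the others.
- stem_end_center (a point): Point on the axis of the courgette's trimmed stem end, 12 mm above its cut face: a domed green stub 37 mm in diameter at its foot, narrowing to a thin stalk, 37 mm tall, 18 g, standing on its cut face on the board, in a lane of its own.
- pan: Empty rectangular steel food pan, loose on the table (0.7 kg), 325 (its x) x 176 (its y) x 65 mm, with a 10 mm flat rim and 2 mm walls; its long side is tucked about 18 mm under one end of the board (either end), its rim 25 mm below the board's top; inside it spans the whole end of the board. Origin: centre of its underside.
- bowl: Round steel scrap bowl, loose on the table (0.4 kg), 220 mm in diameter at the rim, 140 mm at the foot, 60 mm high, 3 mm wall, tucked about 40 mm under the middle of the other end of the board; where it meets the board's end it catches only what falls within about 65 mm of the middle of that end. Origin: centre of its underside.
- knife: Paring knife lying flat along the middle of the board (along its y): black handle 105 x 22 x 14 mm, thin blade, 190 mm in all. Origin on the underside 5 mm from the handle's blade end: the handle reaches about 100 mm towards its -y, the blade 90 mm towards its +y. Stays where it lies.
- lemon: Half a lemon, cut face down on the middle line of the board beyond the knife's blade: dome 48 mm in diameter, 29 mm tall. Origin: centre of its underside. Stays where it is.

How it is judged (in metres and radians):
At the end, for the whole second after the job is handed in: All three slices lie inside the pan (centres within its walls and below its rim), the stem end lies inside the round bowl, and the knife, the half lemon, the pan and the bowl are within 20 mm of where they stood (x of round_a_center in the frame of pan between -0.15 and 0.15 m and y of round_a_center in the frame of pan between -0.076 and 0.076 m and z of each of round_a_center, round_b_center, round_c_center in the frame of pan below 0.055 m and x of round_b_center in the frame of pan between -0.15 and 0.15 m and y of round_b_center in the frame of pan between -0.076 and 0.076 m and x of round_c_center in the frame of pan between -0.15 and 0.15 m and y of round_c_center in the frame of pan between -0.076 and 0.076 m and horizontal distance between stem_end_center and bowl below 0.1 m and z of stem_end_center in the frame of bowl below 0.05 m and distance of each of knife, lemon, pan, bowl from where it was at the start of the episode below 0.02 m); the robot touches nothing.
It fails at once if a piece of courgette is lifted more than about 18 mm off the board (height (world z) of any of round_a_center, round_b_center, round_c_center above 0.115 m or height (world z) of stem_end_center above 0.12 m).
It fails at once if the knife or the half lemon is shifted more than 20 mm (distance of any of knife, lemon from where it was at the start of the episode above 0.02 m).
It fails at once if the pan or the bowl is shifted more than 20 mm (distance of any of pan, bowl from where it was at the start of the episode above 0.02 m).
It also fails if it takes over 64 s, if anything falls off the work surface, if the arm or the gripper's body presses on something with over 40 N, if the wrist force passes 120 N, or if a joint passes its speed limit or range.

## Robot

A 6-joint arm with a two-finger parallel gripper is mounted at the origin on the work surface. World frame = base frame: x ahead of the robot, y to its left, z up, the work surface at z = 0. Lengths are in mm, angles in rad, forces in N, time in s.
With the tool pointing down it reaches from about 325 to 900 mm from the base axis. Payload 6.1 kg.
Tool frame: the origin (TCP) lies on the centre line of the jaws, within the pads' length; the fingertips stand 17 mm ahead of it and the grasp point (between the pads) lies 2 mm behind it; z points along the fingers, y is the line along which they close (so a half turn about z gives the same grasp; the last joint's range is limited). The gripper opens to 87 mm and grips with 3 to 60 N. Pads are 19 mm wide; open, the fingers measure 117 mm over their backs; the gripper's body (75 mm by 190 mm) begins 51 mm behind the grasp point.
Start: joints at [1.117, 0.22, 1.526, -0, 1.395, -0.126], TCP at [201.224, 591.713, 239.538] pointing down, gripper open.
Joint ranges: [-2.98, 2.98], [-0.91, 2.08], [0.09, 2.57], [-1.24, 4.39], [0.2, 2.65], [-2.68, 2.68]. Speed limits (rad/s): [2.57, 2.57, 3.01, 3.14, 3.14, 3.14].

## Interface

Orientations are given as [roll, pitch, yaw] about the fixed x, y, z axes, in that order (R = Rz(yaw) Ry(pitch) Rx(roll)).
In Python, from rig import sensors, vision, manip gives the robot as it stands. The module is installed in compiled form; this text tells all that it offers.
- The arm moves only by the tool arm_command, never from a script. Its arguments are lists of equal length, an entry for each row: "claw": the gripper's target within -1 to 1 (fully open at 1, half-way at 0, shut at -1); "travel": the shift along the tool's x, y, z in cm, a list of three; "dr": the turn, a rotation vector about the tool's x, y, z in degrees, a list of three. A call has 1 to 8 rows; each row shifts and turns the commanded pose from where the row before left it, along the tool's axes as they then stand; what a row does not reach is not made up. A row lasts 1/8 s, in which the tool goes at most 62.5 mm and 10.7 degrees, less where a joint would pass 70% of its speed; a pose out of reach is approached as far as the arm can. A call with a gripper value outside its range is refused whole. The fingers move at their own pace and stop on an object; "newtons" is the grip in N (left out, the last holds). Time passes only in rows, so rows that do not move let the fingers close. It gives the time, the measured TCP pose, the force, the opening and the grip force at its end, in the units of the state.
- sensors.read_state(): the state, without advancing time (a new reading comes with each control period).
- vision.grab_frame(name): name is "scene" or "top"; returns a dict with "frame" (384x512x3 uint8, red, green, blue), "fx", "fy", "cx", "cy" (pixels), "k1" (the pictures are not rectified: a ray, as slopes to the right and down, at radius r is drawn at 1 + k1 r^2 times it, then the intrinsics apply), "cam_to_world" (4x4, takes a point from camera to world coordinates). Camera axes: x right, y down, z forward; pixel columns grow to the right and rows downward; lengths in mm; the calibration is good to about 2 mm. A picture is of the moment at which its call begins. There is no depth.
- manip.job_done(): hands the job in; it is judged then, once.
The state is a dict: "time": time; "joint_positions": joint angles; "dq": joint speeds; "joint_efforts": joint torques, N m; "position": TCP position; "tool_rot": TCP orientation; "force": force on the tool from outside, world axes, zero at the start; "wrist_torque": the same for the moment, N m; "gripper_width": finger opening in mm; "grasp_force": force on a finger pad.
Only numpy, scipy, OpenCV 4.12 (cv2) and the standard library are available. Lean on these libraries where they do the work, as an engineer would, in place of code of your own. Each camera call takes 0.05 s, during which the arm holds its last target. There are 200 camera calls.

## Working session

There is one attempt and no reset: what is moved stays moved. The work goes in short steps, Python scripts to look and compute and a tool call to move; the robot and the scene stay as the last step left them, time stands still between calls to the robot, and variables do not carry over. Pictures are saved under pics/ and viewed, at most 10 in all, crops included, and the job is handed in when it is done.

Besides the shell and the picture viewer there is one more tool, called after ">>>" by a JSON object that holds its "op" and its "data". arm_command: Moves the arm, as the interface text tells. Its arguments: {"type":"object","properties":{"claw":{"type":"array"},"travel":{"type":"array"},"dr":{"type":"array"},"newtons":{"type":"number"}},"required":["claw","travel","dr"]}

```bash
mkdir -p pics
cat > h.py <<'E'
import numpy as np, cv2, pickle
from rig import sensors, vision, manip
def grab(n,f):
    d=vision.grab_frame(n); pickle.dump(d,open(n+'.pkl','wb')); cv2.imwrite('pics/'+f,d['frame'][:,:,::-1]); return d
def w(d,u,v,z):
    K=np.array([[d['fx'],0,d['cx']],[0,d['fy'],d['cy']],[0,0,1.]])
    s=np.array([(u-d['cx'])/d['fx'],(v-d['cy'])/d['fy']]); p=s.copy()
    for _ in range(20): p=s/(1+d['k1']*(p@p))
    T=np.array(d['cam_to_world']); r=T[:3,:3]@np.r_[p,1]; o=T[:3,3]
    return (o+r*(z-o[2])/r[2]).round(1)
E
python3 - <<'E'
from h import *
for n in('top','scene'):
    d=grab(n,n+'1.png'); print(d['fx'],d['k1'],np.array(d['cam_to_world']).round(2).tolist())
s=sensors.read_state(); print(s)
a=cv2.imread('pics/top1.png'); b=cv2.imread('pics/scene1.png')
E
```

```text
468.84576059797206 0.021957252696158724 [[0.13, -0.97, 0.21, 364.65], [-0.99, -0.13, 0.03, 7.49], [0.0, -0.21, -0.98, 1013.31], [0.0, 0.0, 0.0, 1.0]]
447.90264596659904 -0.12932296285689973 [[0.52, 0.75, -0.42, 1023.72], [0.86, -0.45, 0.26, -258.94], [0.01, -0.49, -0.87, 1020.04], [0.0, 0.0, 0.0, 1.0]]
{'time': 0.1, 'joint_positions': array([ 1.11688462e+00,  2.21115406e-01,  1.52749919e+00,  1.88221478e-06,
        1.39465318e+00, -1.26059145e-01]), 'dq': array([ 0.00062934, -0.00074007, -0.00209788,  0.00137487,  0.00017463,
       -0.0014663 ]), 'joint_efforts': array([ 1.17863190e-03, -4.95942593e+01, -3.88519335e+01,  7.01747532e-02,
        5.14609669e-02, -2.03472217e-05]), 'position': array([201.00891878, 591.25263999, 238.56501909]), 'tool_rot': array([-3.13993106e+00, -2.12442767e-04,  2.81373958e+00]), 'force': array([ 0.30748819, -0.27569756, -0.19800746]), 'wrist_torque': array([ 0.02504592,  0.00988615, -0.03169227]), 'grasp_force': 0.0, 'gripper_width': 87.09660893126933}
```

View pics/top1.png

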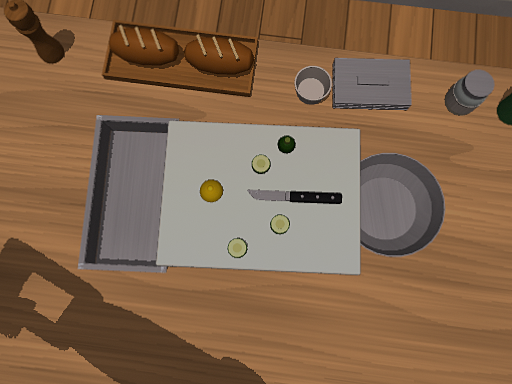

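View pics/scene1.png

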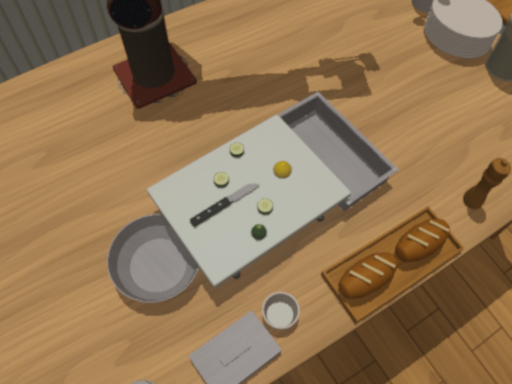

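The top view shows the pan at left (+y) with the board beside it. Slices are at about (261,164), (280,224) and (237,248), and the stem end at (287,144). The knife runs (248–342,~196), the lemon is at (211,191) and the bowl at (390,204). I'll enlarge to refine.

Run:
```python
from h import *
d=pickle.load(open('top.pkl','rb'))
a=d['frame'][115:280,150:370,::-1]; cv2.imwrite('pics/c.png',cv2.resize(a,None,fx=3.6,fy=3.6,interpolation=cv2.INTER_CUBIC))
for n,u,v,z in [('corner TL',169,122,90),('TR',360,129,90),('BR',359,273,90),('BL',157,265,90),('A',261,163.5,104),('B',280,224,104),('C',237,248,104),('stem',287,144,104),('lemon',211,191,100),('kn tip',248,191,91),('kn butt',342,198,104),('panTL',97,116,65),('panBL',81,270,65),('bowlR',443,205,60)]: print(n,w(d,u,v,z))
d=pickle.load(open('scene.pkl','rb'))
for n,u,v,z in [('A',265,206,104),('B',221,179,104),('C',237,149,104),('stem',259,232,104),('lemon',283,170,100)]: print(n,w(d,u,v,z))
```

```text
corner TL [683.1 225.5  90. ]
TR [ 719.7 -168.9   90. ]
BR [ 426.4 -191.6   90. ]
BL [390.2 199.3  90. ]
A [615.8  24.5 104. ]
B [499.2 -27.9 104. ]
C [441.9  48.9 104. ]
stem [663.3 -22.5 104. ]
lemon [547.6 116.1 100. ]
kn tip [559.1  43.4  91. ]
kn butt [ 566.7 -143.2  104. ]
panTL [684.6 385.6  65. ]
panBL [361.8 352.3  65. ]
bowlR [ 589.  -357.6   60. ]
A [622.3  21.9 104. ]
B [505.7 -29.9 104. ]
C [449.4  47.1 104. ]
stem [671.6 -24.6 104. ]
lemon [558.6 113.3 100. ]
```

View pics/c.png

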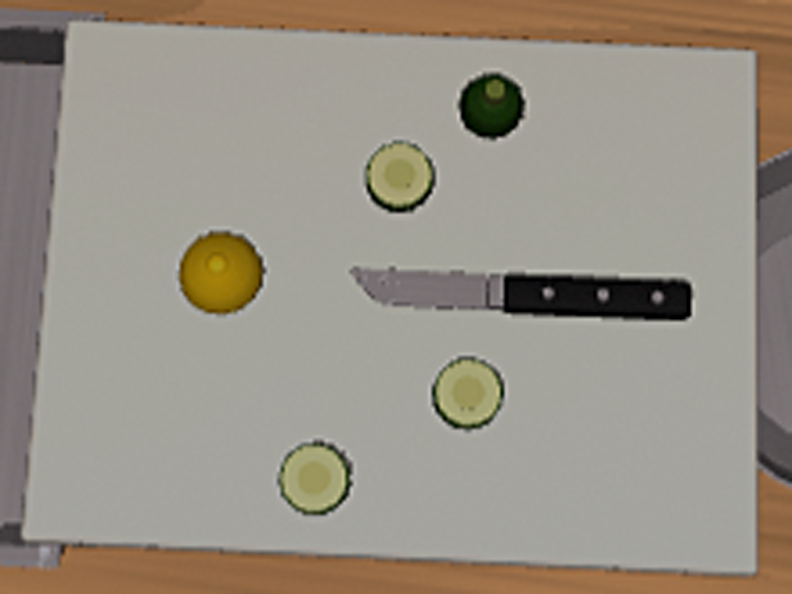

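Working numbers in a board frame centred at about (555,16): s points to the pan along (-0.088, 0.996), and t is across. The measured board is 396x294 mm, close to 400x300, and the spacing is plausible.

The stem goes first, diagonally. After that come slices A, C and B straight to the pan, with the fingers part-open as a notch. I'll turn, then hover behind the stem.

>>> {"op": "arm_command", "data": {"claw": [-0.36,-0.36,-0.36,-0.36,-0.36,-0.36,-0.36,-0.36], "travel": [[0,0,0],[0,0,0],[0,0,0],[0,0,0],[0,0,0],[0,0,0],[0,0,0],[0,0,0]], "dr": [[0,0,10],[0,0,10],[0,0,10],[0,0,10],[0,0,10],[0,0,10],[0,0,10],[0,0,10]]}}

```text
time: 1.1
position: [201.1, 591.4, 238.9]
tool_rot: [-3.141, 0.001, 1.412]
force: [0.9, 0.2, 0.4]
gripper_width: 28.7
grasp_force: 0.0
```

>>> {"op": "arm_command", "data": {"claw": [-0.36,-0.36,-0.36,-0.36,-0.36,-0.36,-0.36,-0.36], "travel": [[0,0,0],[-2.9,4.4,0],[-2.9,4.4,0],[-2.9,4.4,0],[-2.9,4.4,0],[-2.9,4.4,0],[-2.9,4.4,0],[-2.9,4.4,0]], "dr": [[0,0,7.6],[0,0,0],[0,0,0],[0,0,0],[0,0,0],[0,0,0],[0,0,0],[0,0,0]]}}

```text
time: 2.1
position: [440.1, 308.5, 239.2]
tool_rot: [-3.141, 0.0, 1.285]
force: [1.2, -0.2, 0.2]
gripper_width: 27.5
grasp_force: 0.0
```

>>> {"op": "arm_command", "data": {"claw": [-0.36,-0.36,-0.36,-0.36,-0.36,-0.36,-0.36,-0.36], "travel": [[-2.9,4.4,0],[-2.9,4.4,0],[-2.9,4.4,0],[-2.9,4.4,0],[-2.9,4.4,0],[-2.9,4.4,0],[-2.9,4.4,0],[0,0,7]], "dr": [[0,0,0],[0,0,0],[0,0,0],[0,0,0],[0,0,0],[0,0,0],[0,0,0],[0,0,0]]}}

```text
time: 3.1
position: [684.0, 24.3, 182.6]
tool_rot: [3.128, -0.002, 1.281]
force: [0.8, 0.7, -0.6]
gripper_width: 28.0
grasp_force: 0.0
```

Run:
```python
from h import *
s=sensors.read_state(); print(s['time'],s['position'],s['tool_rot'],s['gripper_width'])
for n in('top','scene'):
    d=grab(n,n+'2.png')
a=cv2.imread('pics/top2.png')[90:290,150:370]; b=cv2.imread('pics/scene2.png')[90:290,130:370]
cv2.imwrite('pics/c2.png',cv2.resize(np.vstack([b]),None,fx=3,fy=3,interpolation=cv2.INTER_CUBIC))
cv2.imwrite('pics/c3.png',cv2.resize(np.vstack([a]),None,fx=3,fy=3,interpolation=cv2.INTER_CUBIC))
```

```text
3.1 [683.98008169  24.32600692 182.57423727] [ 3.12799408e+00 -2.03105974e-03  1.28078030e+00] 28.04790447510291
```

View pics/c2.png

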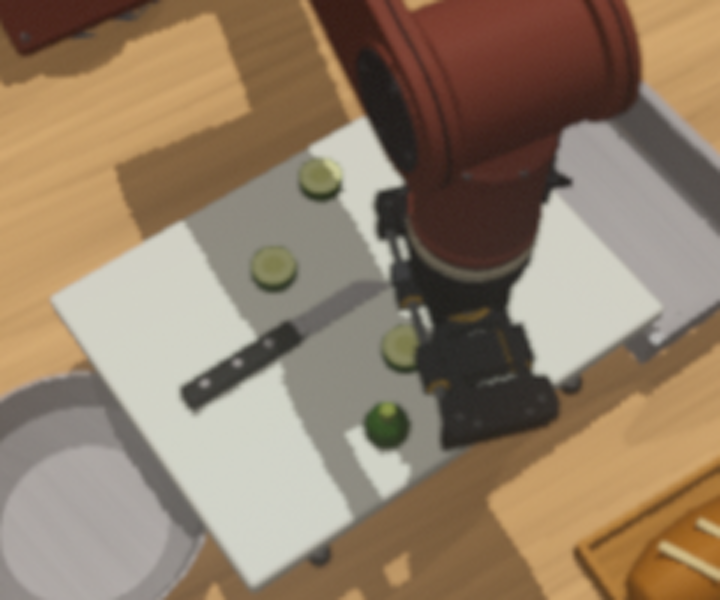

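View pics/c3.png

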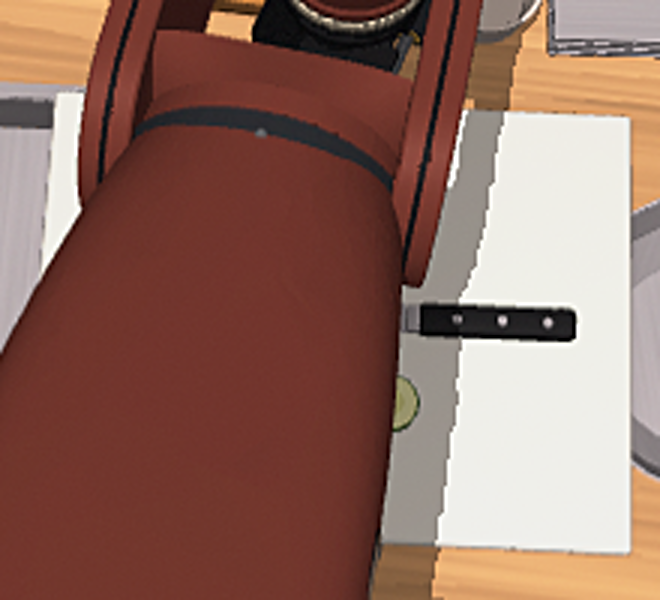

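These views show the arm hiding the tips in both cameras, with the pieces undisturbed. Scene-view board corners in the crop are at (52,299), (253,588) and (661,308). I'll reconcile the two cameras using the known board size.

Run:
```python
from h import *
from scipy.optimize import least_squares
from scipy.spatial.transform import Rotation as R
T=pickle.load(open('top.pkl','rb'));S=pickle.load(open('scene.pkl','rb'))
def proj(d,P,c):
    M=np.array(d['cam_to_world']); Rm=R.from_rotvec(c[3:]).as_matrix()@M[:3,:3]
    p=(P-M[:3,3]-c[:3])@Rm; q=p[:,:2]/p[:,2:]; q=q*(1+d['k1']*(q**2).sum(1,keepdims=True))
    return q*[d['fx'],d['fy']]+[d['cx'],d['cy']]
t=lambda x,y:(150+(x+.5)/3.6-.5,115+(y+.5)/3.6-.5)
s=lambda x,y:(130+(x+.5)/3-.5,90+(y+.5)/3-.5)
# order: corners far-pan, far-bowl, near-bowl, near-pan, A,B,C
tp=np.array([t(68,23),t(755,51),t(756,573),t(24,540),t(400,174),t(468,391),t(315,477)])
sp=np.array([s(661,308),s(253,588),s(52,299),(np.nan,np.nan),s(405,344),s(273,265),s(320,175)])
def pts(v):
    a=v[2]; e=np.array([-np.sin(a),np.cos(a)]); n=np.array([np.cos(a),np.sin(a)])
    c=[v[:2]+150*i*n+200*j*e for i,j in((1,1),(1,-1),(-1,-1),(-1,1))]
    return np.array([[*p,90] for p in c]+[[*v[3+2*i:5+2*i],104] for i in range(3)])
def f(v):
    P=pts(v); r=np.r_[(proj(T,P,v[9:15])-tp).ravel(),np.delete(proj(S,P,v[15:21])-sp,3,0).ravel()]/.5
    return np.r_[r, v[9:21]/np.tile([2,2,2,.003,.003,.003],2)]
v=least_squares(f,np.r_[555,16,.088,616,24,500,-28,442,49,np.zeros(12)],x_scale=np.r_[10,10,.1,[10]*6,np.tile([1,1,1,.001,.001,.001],2)]).x
print(v[:9].round(3),'\n',v[9:].round(4),'\n',(f(v)[:26]*.5).round(1))
a=v[2]; e=np.array([-np.sin(a),np.cos(a)]); n=np.array([np.cos(a),np.sin(a)])
for i in range(3): q=v[3+2*i:5+2*i]-v[:2]; print('ABC'[i],q@n,q@e)
def inv(d,u,z,c):
    g=least_squares(lambda x:(proj(d,np.array([[*x,z]]),c)-u).ravel(),[550,0]).x; q=g-v[:2]; return g.round(1),(q@n).round(1),(q@e).round(1)
for nm,p,z in[('stem top',(494,90),126),('stem foot-ish',(492,106),102),('lemon',(222,272),105),('ktip',(352,269),91),('kbutt',(691,298),104)]: print(nm,inv(T,t(*p),z,v[9:15]))
print('stem scene',inv(S,s(387,426),102,v[15:21]),inv(S,s(386,411),126,v[15:21]))
```

```text
[ 5.56565e+02  1.75870e+01  8.70000e-02  6.17256e+02  2.62340e+01
  5.00704e+02 -2.64330e+01  4.43424e+02  5.01420e+01] 
 [-1.2823e+00  2.3150e-01  5.7238e+00  6.0000e-04 -1.0000e-03 -1.0000e-04
  1.2823e+00 -2.3140e-01  3.8903e+00  1.8000e-03  1.4000e-03 -3.0000e-04] 
 [-0.2 -0.8  0.4 -0.6  0.7  0.3 -0.6  0.4 -0.1  0.4 -0.   0.2 -0.1  0.2
  1.3 -0.6 -0.  -0.  -1.5 -0.6  0.1  0.5  0.1  0.2  0.   0.3]
A 61.213794218947655 3.3334196924092203
B -59.47921576891582 -38.99163294200373
C -109.87948558387303 42.27700480984682
stem top (array([666.6, -19.9]), np.float64(106.3), np.float64(-46.9))
stem foot-ish (array([665.1, -20.6]), np.float64(104.8), np.float64(-47.5))
lemon (array([549.1, 116.6]), np.float64(1.2), np.float64(99.3))
ktip (array([563.2,  46. ]), np.float64(9.1), np.float64(27.8))
kbutt (array([ 568.7, -142.4]), np.float64(-1.9), np.float64(-160.4))
stem scene (array([667.9, -21.5]), np.float64(107.5), np.float64(-48.7)) (array([666.4, -22. ]), np.float64(106.0), np.float64(-49.0))
```

>>> {"op": "arm_command", "data": {"claw": [-0.36,-0.36,-0.36,-0.36], "travel": [[0,0.44,0],[0,0,2],[0,0,2],[0,0,0]], "dr": [[0,0,0],[0,0,0],[0,0,0],[0,0,0]]}}

```text
time: 3.7
position: [680.1, 27.7, 134.3]
tool_rot: [-3.137, 0.001, 1.285]
force: [0.4, 0.5, -0.4]
gripper_width: 27.9
grasp_force: 0.0
```

>>> {"op": "arm_command", "data": {"claw": [-0.36,-0.36,-0.36], "travel": [[0,0,1.2],[0,0,1.1],[0,0,0]], "dr": [[0,0,0],[0,0,0],[0,0,0]]}}

```text
time: 4.08
position: [681.0, 27.3, 112.4]
tool_rot: [-3.139, 0.001, 1.285]
force: [0.7, -0.1, 0.4]
gripper_width: 27.6
grasp_force: 0.0
```

>>> {"op": "arm_command", "data": {"claw": [-0.36,-0.36,-0.36,-0.36,-0.36,-0.36,-0.36,-0.36], "travel": [[-1,0,0.1],[-1.2,0,0],[-0.8,0,0],[-0.8,0,0],[-1.2,0,0],[-1.2,0,0],[-1.2,0,0],[-1.2,0,0]], "dr": [[0,0,0],[0,0,0],[0,0,0],[0,0,0],[0,0,0],[0,0,0],[0,0,0],[0,0,0]]}}

```text
time: 5.08
position: [657.5, -56.1, 113.1]
tool_rot: [3.141, 0.0, 1.285]
force: [-0.9, 0.8, 0.9]
gripper_width: 27.4
grasp_force: 0.3
```

Run:
```python
from h import *
grab('scene','s4.png')
b=cv2.imread('pics/s4.png')[90:290,130:370]
cv2.imwrite('pics/c4.png',cv2.resize(b,None,fx=3,fy=3,interpolation=cv2.INTER_CUBIC))
```

```text
(no output)
```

View pics/c4.png

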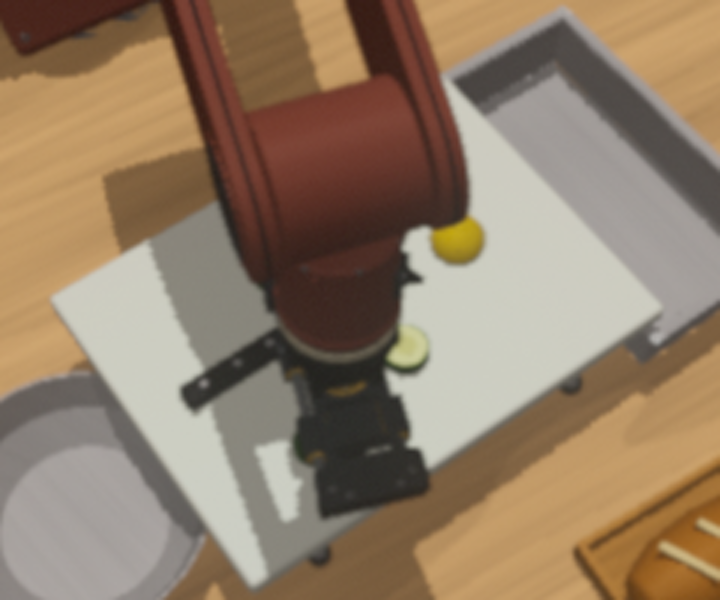

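The green edge of the stem shows at (305,443), just ahead of the fingers, so it is being carried along. Slice A at (407,347) is untouched. Continuing.

>>> {"op": "arm_command", "data": {"claw": [-0.36,-0.36,-0.36,-0.36,-0.36,-0.36,-0.36,-0.36], "travel": [[-1,0,0.1],[-1.2,0,0],[-1.2,0,0],[-1.2,0,0],[-1.2,0,0],[-1.2,0,0],[-1.2,0,0],[-1.0,0,0]], "dr": [[0,0,0],[0,0,0],[0,0,0],[0,0,0],[0,0,0],[0,0,0],[0,0,0],[0,0,0]]}}

```text
time: 6.12
position: [631.5, -144.4, 112.0]
tool_rot: [-3.142, 0.0, 1.285]
force: [0.3, 0.1, 0.5]
gripper_width: 27.7
grasp_force: 0.5
```

>>> {"op": "arm_command", "data": {"claw": [-0.36,-0.36,-0.36,-0.36,-0.36,-0.36,-0.36,-0.36], "travel": [[-1,0,0],[-1.0,0,0],[-1.0,0,0],[-1.0,0,0],[-0.8,0,0],[0,0,0],[0,0,-2],[0,0,-4]], "dr": [[0,0,0],[0,0,0],[0,0,0],[0,0,0],[0,0,0],[0,0,0],[0,0,0],[0,0,0]]}}

```text
time: 7.12
position: [617.1, -188.7, 171.7]
tool_rot: [-3.138, -0.001, 1.285]
force: [0.8, -0.9, -1.1]
gripper_width: 27.6
grasp_force: 0.0
```

Run:
```python
from h import *
grab('scene','s5.png');grab('top','t5.png')
b=cv2.imread('pics/s5.png')[130:330,90:310];a=cv2.imread('pics/t5.png')[90:290,250:470]
cv2.imwrite('pics/c5.png',cv2.resize(np.hstack([a,b]),None,fx=1.8,fy=1.8,interpolation=cv2.INTER_CUBIC))
```

```text
(no output)
```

View pics/c5.png

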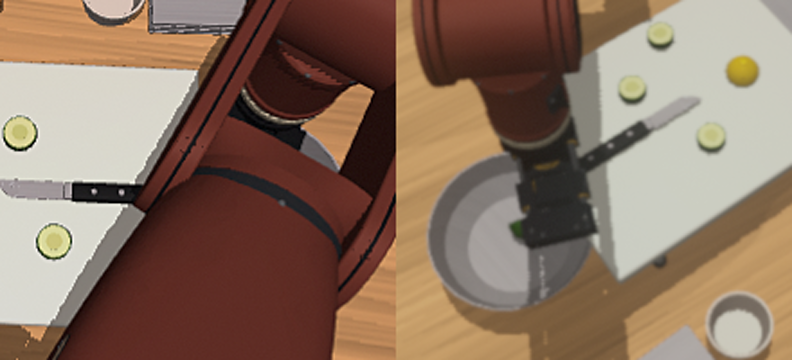

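The picture shows the stem in the bowl at right panel (517,230), with slices, knife and lemon in place. Next is slice A.

>>> {"op": "arm_command", "data": {"claw": [-0.36,-0.36,-0.36,-0.36,-0.36,-0.36,-0.36,-0.36], "travel": [[0,0,0],[0,0,0],[4.2,0.2,0],[4.2,0.2,0],[4.2,0.2,0],[4.2,0.2,0],[0,0,2],[0,0,0]], "dr": [[0,0,-9.4],[0,0,-9.4],[0,0,0],[0,0,0],[0,0,0],[0,0,0],[0,0,0],[0,0,0]]}}

```text
time: 8.22
position: [617.7, -21.2, 150.2]
tool_rot: [-3.138, -0.0, 1.614]
force: [-0.7, -0.1, -0.5]
gripper_width: 28.3
grasp_force: 0.0
```

>>> {"op": "arm_command", "data": {"claw": [-0.36,-0.36,-0.36,-0.36,-0.36,-0.36,-0.36], "travel": [[0,0.15,1.9],[0,0,1.9],[0,0,0],[0.8,0,0],[0.8,0,0],[0.8,0,0],[1.0,0,0]], "dr": [[0,0,0],[0,0,0],[0,0,0],[0,0,0],[0,0,0],[0,0,0],[0,0,0]]}}

```text
time: 9.1
position: [619.4, 13.4, 114.5]
tool_rot: [3.141, 0.0, 1.613]
force: [-0.1, -0.1, 0.9]
gripper_width: 27.9
grasp_force: 0.2
```

>>> {"op": "arm_command", "data": {"claw": [-0.36,-0.36,-0.36,-0.36,-0.36,-0.36,-0.36,-0.36], "travel": [[1.2,0,0.2],[1.2,0,0],[1.2,0,0],[1.2,0,0],[1.2,0,0],[1.2,0,0],[1.2,0,0],[1.2,0,0]], "dr": [[0,0,0],[0,0,0],[0,0,0],[0,0,0],[0,0,0],[0,0,0],[0,0,0],[0,0,0]]}}

```text
time: 10.1
position: [615.1, 109.3, 112.0]
tool_rot: [-3.142, 0.0, 1.613]
force: [0.0, -0.6, 0.3]
gripper_width: 27.7
grasp_force: 0.3
```

>>> {"op": "arm_command", "data": {"claw": [-0.36,-0.36,-0.36,-0.36,-0.36,-0.36,-0.36,-0.36], "travel": [[1.2,0,0],[1.2,0,0],[1.2,0,0],[1.2,0,0],[1.2,0,0],[1.2,0,0],[1.2,0,0],[1.2,0,0]], "dr": [[0,0,0],[0,0,0],[0,0,0],[0,0,0],[0,0,0],[0,0,0],[0,0,0],[0,0,0]]}}

```text
time: 11.1
position: [611.1, 205.2, 112.1]
tool_rot: [3.142, 0.0, 1.613]
force: [0.1, -0.5, 0.0]
gripper_width: 28.1
grasp_force: 0.3
```

>>> {"op": "arm_command", "data": {"claw": [-0.36,-0.36,-0.36,-0.36,-0.36,-0.36,-0.36], "travel": [[1.0,0,0],[1.0,0,0],[1.0,0,0],[0,0,0],[0,0,-2],[0,0,-4],[0,0,0]], "dr": [[0,0,0],[0,0,0],[0,0,0],[0,0,0],[0,0,0],[0,0,0],[0,0,0]]}}

```text
time: 11.98
position: [613.0, 234.8, 178.4]
tool_rot: [3.132, -0.002, 1.612]
force: [-0.4, 0.3, 0.0]
gripper_width: 27.7
grasp_force: 0.0
```

>>> {"op": "arm_command", "data": {"claw": [-0.36,-0.36,-0.36,-0.36,-0.36,-0.36,-0.36,-0.36], "travel": [[0,0,0],[-3.6,-3.1,0],[-3.6,-3.1,0],[-3.6,-3.1,0],[-3.6,-3.1,0],[-3.6,-3.1,0],[-3.6,-3.1,0],[0,0,2]], "dr": [[0,0,-2.6],[0,0,0],[0,0,0],[0,0,0],[0,0,0],[0,0,0],[0,0,0],[0,0,0]]}}

```text
time: 12.98
position: [443.3, 0.4, 153.7]
tool_rot: [3.138, 0.002, 1.655]
force: [1.5, -0.3, -0.9]
gripper_width: 28.3
grasp_force: 0.0
```

>>> {"op": "arm_command", "data": {"claw": [-0.36], "travel": [[0,0,0]], "dr": [[0,0,0]]}}

```text
time: 13.1
position: [442.1, 2.5, 151.3]
tool_rot: [-3.14, -0.001, 1.657]
force: [0.3, -0.2, 0.6]
gripper_width: 27.6
grasp_force: 0.0
```

>>> {"op": "arm_command", "data": {"claw": [-0.36,-0.36,-0.36,-0.36,-0.36,-0.36,-0.36,-0.36], "travel": [[0,0.54,1.9],[0,0,2.0],[0,0,0],[0.8,0,0],[0.8,0,0],[0.8,0,0],[1.0,0,0],[1.2,0,0]], "dr": [[0,0,0],[0,0,0],[0,0,0],[0,0,0],[0,0,0],[0,0,0],[0,0,0],[0,0,0]]}}

```text
time: 14.1
position: [444.8, 50.0, 113.2]
tool_rot: [3.141, 0.0, 1.658]
force: [-0.7, 0.2, -0.0]
gripper_width: 27.5
grasp_force: 0.2
```

>>> {"op": "arm_command", "data": {"claw": [-0.36,-0.36,-0.36,-0.36,-0.36,-0.36,-0.36,-0.36], "travel": [[1.2,0,0.1],[1.2,0,0],[1.2,0,0],[1.2,0,0],[1.2,0,0],[1.2,0,0],[1.2,0,0],[1.2,0,0]], "dr": [[0,0,0],[0,0,0],[0,0,0],[0,0,0],[0,0,0],[0,0,0],[0,0,0],[0,0,0]]}}

```text
time: 15.1
position: [436.3, 145.7, 112.0]
tool_rot: [-3.142, 0.0, 1.658]
force: [-0.2, -0.0, 0.4]
gripper_width: 27.8
grasp_force: 0.2
```

>>> {"op": "arm_command", "data": {"claw": [-0.36,-0.36,-0.36,-0.36,-0.36,-0.36,-0.36,-0.36], "travel": [[1.2,0,0],[1.2,0,0],[1.2,0,0],[1.0,0,0],[1.0,0,0],[1.0,0,0],[1.0,0,0],[0,0,0]], "dr": [[0,0,0],[0,0,0],[0,0,0],[0,0,0],[0,0,0],[0,0,0],[0,0,0],[0,0,0]]}}

```text
time: 16.1
position: [429.6, 221.3, 112.0]
tool_rot: [-3.142, -0.0, 1.659]
force: [0.6, 0.9, 0.5]
gripper_width: 27.6
grasp_force: 0.0
```

>>> {"op": "arm_command", "data": {"claw": [-0.36,-0.36,-0.36], "travel": [[0,0,-2],[0,0,-4],[0,0,0]], "dr": [[0,0,0],[0,0,0],[0,0,0]]}}

```text
time: 16.48
position: [432.1, 221.2, 175.6]
tool_rot: [3.135, -0.001, 1.658]
force: [0.4, -0.5, -0.7]
gripper_width: 27.8
grasp_force: 0.0
```

>>> {"op": "arm_command", "data": {"claw": [-0.36,-0.36,-0.36,-0.36,-0.36,-0.36,-0.36,-0.36], "travel": [[0,0,0],[-4.3,0.5,0],[-4.3,0.5,0],[-4.3,0.5,0],[-4.3,0.5,0],[-4.3,0.5,0],[-4.3,0.5,0],[-4.2,0.5,0]], "dr": [[0,0,-2.6],[0,0,0],[0,0,0],[0,0,0],[0,0,0],[0,0,0],[0,0,0],[0,0,0]]}}

```text
time: 17.48
position: [503.8, -73.7, 171.1]
tool_rot: [-3.141, -0.0, 1.703]
force: [0.3, -0.2, 0.6]
gripper_width: 27.7
grasp_force: 0.0
```

>>> {"op": "arm_command", "data": {"claw": [-0.36,-0.36,-0.36], "travel": [[0,0,2],[0,0,0],[0,0,0]], "dr": [[0,0,0],[0,0,0],[0,0,0]]}}

```text
time: 17.85
position: [503.9, -71.8, 151.9]
tool_rot: [-3.141, -0.0, 1.704]
force: [-0.4, 0.6, 0.5]
gripper_width: 27.8
grasp_force: 0.0
```

>>> {"op": "arm_command", "data": {"claw": [-0.36,-0.36,-0.36,-0.36,-0.36,-0.36,-0.36,-0.36], "travel": [[0,0.28,1.9],[0,0,2.1],[0,0,0],[0.8,0,0],[0.8,0,0],[0.8,0,0],[1.0,0,0],[1.2,0,0]], "dr": [[0,0,0],[0,0,0],[0,0,0],[0,0,0],[0,0,0],[0,0,0],[0,0,0],[0,0,0]]}}

```text
time: 18.85
position: [500.9, -25.5, 112.3]
tool_rot: [3.141, 0.0, 1.704]
force: [0.5, -0.6, 0.6]
gripper_width: 27.6
grasp_force: 0.4
```

>>> {"op": "arm_command", "data": {"claw": [-0.36,-0.36,-0.36,-0.36,-0.36,-0.36,-0.36,-0.36], "travel": [[1.2,0,0],[1.2,0,0],[1.2,0,0],[1.2,0,0],[1.2,0,0],[1.2,0,0],[1.2,0,0],[1.2,0,0]], "dr": [[0,0,0],[0,0,0],[0,0,0],[0,0,0],[0,0,0],[0,0,0],[0,0,0],[0,0,0]]}}

```text
time: 19.85
position: [488.0, 69.8, 112.0]
tool_rot: [-3.142, -0.0, 1.704]
force: [0.1, -0.1, -0.2]
gripper_width: 27.9
grasp_force: 0.4
```

>>> {"op": "arm_command", "data": {"claw": [-0.36,-0.36,-0.36,-0.36,-0.36,-0.36,-0.36,-0.36], "travel": [[1.2,0,0],[1.2,0,0],[1.2,0,0],[1.2,0,0],[1.2,0,0],[1.2,0,0],[1.2,0,0],[1.2,0,0]], "dr": [[0,0,0],[0,0,0],[0,0,0],[0,0,0],[0,0,0],[0,0,0],[0,0,0],[0,0,0]]}}

```text
time: 20.85
position: [475.3, 165.0, 112.0]
tool_rot: [-3.142, 0.0, 1.704]
force: [0.0, -1.0, -0.3]
gripper_width: 27.8
grasp_force: 0.4
```

Finish B (to y ≈ 225), then lift and retreat toward the base side so the cameras can see.

>>> {"op": "arm_command", "data": {"claw": [-0.36,-0.36,-0.36,-0.36,-0.36,-0.36,-0.36,-0.36], "travel": [[1.1,0,0],[1.1,0,0],[1.0,0,0],[1.0,0,0],[1.0,0,0],[1.0,0,0],[0,0,0],[0,0,-3]], "dr": [[0,0,0],[0,0,0],[0,0,0],[0,0,0],[0,0,0],[0,0,0],[0,0,0],[0,0,0]]}}

```text
time: 21.85
position: [465.0, 224.9, 139.8]
tool_rot: [-3.136, 0.001, 1.704]
force: [-1.2, 0.5, -0.1]
gripper_width: 27.7
grasp_force: 0.0
```

>>> {"op": "arm_command", "data": {"claw": [-0.36,-0.36,-0.36,-0.36,-0.36,-0.36,-0.36,-0.36], "travel": [[0,0,-5],[0,0,-5],[5,-3,0],[5,-3,0],[5,-3,0],[5,-3,0],[5,-3,0],[5,-3,0]], "dr": [[0,0,0],[0,0,0],[0,0,0],[0,0,0],[0,0,0],[0,0,0],[0,0,0],[0,0,0]]}}

```text
time: 22.85
position: [247.9, 500.3, 242.2]
tool_rot: [3.141, -0.0, 1.703]
force: [1.2, 1.4, 0.9]
gripper_width: 28.0
grasp_force: 0.0
```

>>> {"op": "arm_command", "data": {"claw": [-0.36,-0.36,-0.36,-0.36,-0.36], "travel": [[4,-4,0],[4,-4,0],[4,-4,0],[0,0,0],[0,0,0]], "dr": [[0,0,0],[0,0,0],[0,0,0],[0,0,0],[0,0,0]]}}

```text
time: 23.48
position: [114.5, 601.7, 241.7]
tool_rot: [3.141, 0.001, 1.704]
force: [0.6, -1.4, -0.4]
gripper_width: 28.1
grasp_force: 0.0
```

Run:
```python
from h import *
grab('top','t6.png');grab('scene','s6.png')
a=cv2.imread('pics/t6.png')[90:290,70:460];b=cv2.imread('pics/s6.png')[80:310,90:410]
b=cv2.resize(b,(390,280))
cv2.imwrite('pics/c6.png',cv2.resize(np.vstack([a,b]),None,fx=1.25,fy=1.25,interpolation=cv2.INTER_CUBIC))
```

```text
(no output)
```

View pics/c6.png

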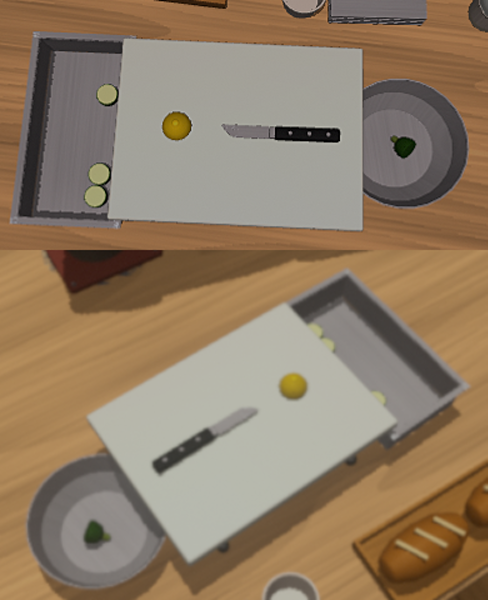

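The final picture shows all three slices flat in the pan at (107,94), (99,174) and (95,196), and the stem end in the bowl at (403,147). Knife, lemon, pan and bowl look unmoved, and the arm is clear of everything.

```bash
python3 -c "
from rig import manip; print(manip.job_done())"
```

```text
the job is handed in; nothing more can be done
None
```

I handed the job in at about 24 s of the 64 s: in the last pictures all three slices lie in the pan, the stem end is in the bowl, and the knife, lemon, pan and bowl look unmoved, but the hand-in call returned no verdict.

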